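# Present a sawn concrete core to the scanner

## Robot

A 6-joint arm with a two-finger parallel gripper is mounted at the origin on the work surface. World frame = base frame: x ahead of the robot, y to its left, z up, the work surface at z = 0. Lengths are in m, angles in rad, forces in N, time in s.
With the tool pointing down it reaches from about 0.35 to 0.85 m from the base axis. Payload 8.1 kg.
Tool frame: the origin (TCP) lies on the centre line of the jaws, within the pads' length; the fingertips stand 17 mm ahead of it and the grasp point (between the pads) lies 2 mm behind it; z points along the fingers, y is the line along which they close (so a half turn about z gives the same grasp; the last joint's range is limited). The gripper opens to 93 mm and grips with 3 to 60 N. Pads are 15 mm wide; open, the fingers measure 128 mm over their backs; the gripper's body (75 mm by 188 mm) begins 65 mm behind the grasp point.
Start: joints at [-1.23, 0.13, 1.488, -0, 1.523, -0.085], TCP at [0.248, -0.546, 0.236] pointing down, gripper open.
Joint ranges: [-2.96, 2.96], [-0.89, 2.26], [0.02, 2.5], [-1.34, 4.48], [0, 2.73], [-2.66, 2.66]. Speed limits (rad/s): [2.39, 2.39, 2.79, 3.14, 3.14, 3.14].

## Interface

Orientations are given as a rotation vector (axis times angle).
In Python, from plant import robot, optics, close_job, models gives the robot as it stands.
- The arm moves only by the shell command python3 -m inch 'ROWS' [OPENING] [FORCE]. ROWS is a JSON object of lists of equal length, an entry for each row: "travel": the shift along the tool's x, y, z in m, a list of three; "spin": the turn about the tool's z in rad. In form: {"travel": [[x, y, z], ...], "spin": [spin, ...]}. A call has 1 to 10 rows; each row is the pose to reach, as a shift and turn from the pose commanded when the call began, along the tool's axes at that moment; what a row does not reach only later rows make up. A row lasts 1/12 s, in which the tool goes at most 41.7 mm and 7.16 degrees, less where a joint would pass 70% of its speed; a pose out of reach is approached as far as the arm can. A call with a gripper value outside its range is refused whole. OPENING is the closure, from 0 (fully open) to 1 (shut), set as the call begins (- or left out, the last holds). The fingers move at their own pace and stop on an object; FORCE is the grip in N (left out, the last holds). Time passes only in rows, so rows that repeat a pose let the fingers close. It gives the time, the measured TCP pose, the force, the opening and the grip force at its end, in the units of the state.
- robot.read_state(): the state, without advancing time (a new reading comes with each control period).
- optics.read_camera(name): name is "scene" or "side" or "wrist"; returns (picture, depth): 480x640x3 uint8, red, green, blue; 480x640 float32, m along the optical axis (not along the pixel's ray), 0 where there is no reading.
- optics.camera_info(name): a dict with "camera_matrix" (3x3 intrinsics, pixels), "view" (4x4, takes a point from world to camera coordinates). Camera axes: x right, y down, z forward; pixel columns grow to the right and rows downward; lengths in m; the calibration is good to about 2 mm. The wrist camera is an equidistant fisheye: a pixel r from the principal point sees the ray r / f radians off the axis. A picture is of the moment at which its call begins: read the wrist's pose just before it. camera_info takes no time and is no camera call; for the wrist camera it gives the pose at the moment of the call.
- close_job(): hands the job in; it is judged then, once.
Trained networks look in the newest picture that a camera, given by its name, has taken for a name from the list of things; names that differ only in an ending like _2 or _b are one class to them, and where a whole thing is asked for, a point or a joint stands for the part that bears it (a point fixed in the world has none). Each returns a list of dicts, best first, with "p" (0 to 1); they miss things now and then, are a little off and sometimes report something else, mostly with a low value. They report only what shows in the picture. A call takes as long as a camera call. They do not tell look-alikes from the thing itself.
- models.look_for(camera, name): "centre" ([x, y, z] in m, in world coordinates, good to about 4 mm: the middle of the surface that is visible of it).
- models.masks_of(camera, name): "region" (480x640 bool, what is visible of it).
The state is a dict: "t": time; "q": joint angles; "dq": joint speeds; "joint_torque": joint torques, N m; "tool_pos": TCP position; "orientation": TCP orientation; "force": force on the tool from outside, world axes, zero at the start; "wrist_torque": the same for the moment, N m; "opening": finger opening in m; "gripper_force": force on a finger pad.
Only numpy, scipy, OpenCV 4.12 (cv2) and the standard library are available. Lean on these libraries where they do the work, as an engineer would, in place of code of your own. Each camera call takes 0.05 s, during which the arm holds its last target. There are 200 camera calls.

## Task

Take the concrete core with the pink painted flat face out of its cradle in the grey crate, lift it clear of the crate, and carry it pink face up and level all the way to the flat scanner. Hold it level and still about 10 cm above the scanner's glass (glass to underside of core), centred over the glass and lengthwise along the glass's long red line (either way round), for at least three seconds, and finish while still holding it there. Let nothing touch the scanner and leave the two round cores, the paint jar and the rubbing stone where they are.

Things in the scene. Friction and masses are not known exactly. Their poses are not given: they have to be found in the camera images.
- core: Concrete core, 54 mm diameter, 140 mm long along x, lying level; top sawn flat and painted pink (49 mm wide, 38 mm above the underside, facing its +z). Square -x end; +x end broken at a slant (x = 70 mm at underside, 50 at pink face). Sides upright 22 to 32 mm above underside. 0.46 to 0.65 kg. Origin: centre of the underside, 15 mm above the table on its cradle; its x lies along the crate's x.
- core_grip (a point): Point inside the core, 5 mm from the origin towards its square (-x) end and 27 mm above the underside: its balance point along its length, at the height of its greatest width. Gripped across the width (along y) here with 60 N or so it hangs level.
- crate: Grey open crate, fixed: 300 mm (x) by 400 (y), rim 75 high, walls and floor 5, lip 4 mm outside. Origin: centre of underside. Three wooden cradles at y = -105, 0, 105 mm, each 130 (x) by 44 (y), low rails; one core on each, along x, underside 15 mm above the table, up to 20 mm off in x; any order. Crate and scanner stand either side of the robot's x axis and may swap sides.
- scanner: Flat scanner that looks upwards, fixed to the table: dark housing 220 mm along its x, 150 mm along its y, 35 mm high. In its top is a pale blue glass 180 mm by 110 mm, with a red line through the middle along its x (the long way). Origin: centre of its underside.
- scanner_glass (a point): Centre of the scanner's glass, on its upper surface (35 mm above the table); axes as the scanner.
- round_a_mid (a point): Middle of a round concrete core with a yellow band, 54 mm in diameter, 150 mm long, lying on another cradle. Leave it alone.
- round_b_mid (a point): Middle of a plain round concrete core, 54 mm in diameter, 120 mm long, lying on the third cradle. Leave it alone.
- paint_jar: Paint jar with a pink lid, 56 mm in diameter, 85 mm high, standing on the table beyond the crate and the scanner. Origin: centre of its underside. Leave it alone.
- stone: Brown rubbing stone, 100 x 50 x 28 mm, lying on the table beyond the crate and the scanner. Leave it alone.
Not all that is in view belongs to the job. What is shaped like the core but green or turquoise is not meant.

How it is judged:
On the way, in this order (a step that is already met when the one before it is completed fails the run):
1. the pink-faced core is lifted clear of the crate (underside 20 mm above the rim), about level (height (world z) of core above 0.095 m and angle between core's own z axis and vertical below 0.26 rad and contact force between core and the fingers above 2 N), for 0.2 s.
2. it is held level and still for 3 s over the scanner's glass, underside 75 to 125 mm above it (contact force between core and the fingers above 2 N and contact force between core and crate below 0.2 N and contact force between core and scanner below 0.2 N and z of core in the frame of scanner_glass between 0.075 and 0.125 m and horizontal distance between core and scanner_glass below 0.03 m and angle between the x axis of core and the x axis of scanner, either way round below 0.15 rad and angle between core's own z axis and vertical below 0.1 rad and linear speed of core below 0.02 m/s and angular speed of core below 0.15 rad/s), for 3 s.
At the end, for the whole second after the job is handed in: Only the gripper carries the core: underside 75-125 mm above the glass, centre within 30 mm of the glass centre, length within 0.15 rad of the red line, pink face up and level within 0.10 rad, slower than 20 mm/s and 0.15 rad/s; round cores, jar, rubbing stone within 20 mm of their starts (all of step 2 and distance of each of round_a_mid, round_b_mid, paint_jar, stone from where it was at the start of the episode below 0.02 m); the arm keeps its last pose, push and grip.
It fails at once if the core is tipped by more than 0.3 rad (angle between core's own z axis and vertical above 0.3 rad).
It fails at once if something touches the scanner (contact force between scanner and anything else above 1 N).
It fails at once if a bystander (round core, jar, rubbing stone) is moved by more than 20 mm (distance of any of round_a_mid, round_b_mid, paint_jar, stone from where it was at the start of the episode above 0.02 m).
It also fails if it takes over 53 s, if anything falls off the work surface, if the arm or the gripper's body presses on something with over 40 N, if the wrist force passes 120 N, or if a joint passes its speed limit or range.

## Working session

There is one attempt and no reset: what is moved stays moved. The work goes in short steps, Python scripts to look and compute and a shell command to move; the robot and the scene stay as the last step left them, time stands still between calls to the robot, and variables do not carry over. Pictures are saved under pics/ and viewed, at most 10 in all, crops included, and the job is handed in when it is done.

```bash
ls; mkdir -p pics; python3 - <<'E'
from plant import robot, optics, models
import cv2,numpy as np
s=robot.read_state();print(s['t'],s['tool_pos'],s['orientation'],s['opening'])
for c in ['scene','side']:
    p,d=optics.read_camera(c)
    cv2.imwrite(f'pics/{c}0.png',p[:,:,::-1])
    np.savez(f'{c}0.npz',p=p,d=d,K=optics.camera_info(c)['camera_matrix'],V=optics.camera_info(c)['view'])
    for n in ['core','scanner','crate','round_a_mid','paint_jar','stone']:
        K=np.array(optics.camera_info(c)['camera_matrix']);V=np.array(optics.camera_info(c)['view'])
        for r in models.look_for(c,n)[:4]:
            q=V@np.append(r['centre'],1);u=K@(q[:3]/q[2])
            print(c,n,round(r['p'],2),np.round(r['centre'],3),u[:2].round())
print(robot.read_state()['t'])
E
```

```text
pics
0.0 [ 0.2476762  -0.54589107  0.23457539] [-3.06884418e+00 -6.63404205e-01  3.09064619e-04] 0.0928164565893071
scene core 0.95 [ 0.493 -0.12   0.051] [309. 252.]
scene core 0.94 [ 0.786 -0.338  0.042] [202. 336.]
scene core 0.83 [ 0.213 -0.37   0.036] [232. 201.]
scene core 0.73 [ 0.477 -0.538  0.037] [153. 251.]
scene scanner 0.9 [0.537 0.267 0.034] [460. 269.]
scene crate 0.77 [ 0.48  -0.227  0.028] [269. 256.]
scene crate 0.57 [0.536 0.27  0.035] [460. 269.]
scene round_a_mid 0.63 [ 0.525 -0.321  0.062] [229. 256.]
scene round_a_mid 0.36 [0.534 0.267 0.034] [459. 268.]
scene paint_jar 0.84 [0.784 0.039 0.057] [377. 332.]
scene paint_jar 0.3 [ 0.493 -0.12   0.054] [308. 251.]
scene stone 0.94 [ 0.782 -0.102  0.033] [311. 339.]
side core 0.77 [ 0.747 -0.324  0.04 ] [298. 174.]
side core 0.71 [ 0.249 -0.38   0.038] [449. 235.]
side core 0.67 [ 0.454 -0.112  0.056] [329. 248.]
side scanner 0.71 [ 0.472 -0.207  0.06 ] [346. 226.]
side crate 0.66 [ 0.54  -0.15   0.022] [313. 236.]
side round_a_mid 0.94 [ 0.5   -0.311  0.062] [360. 203.]
side paint_jar 0.93 [0.751 0.051 0.057] [205. 231.]
side stone 0.62 [ 0.761 -0.092  0.032] [241. 211.]
0.7
```

View pics/scene0.png

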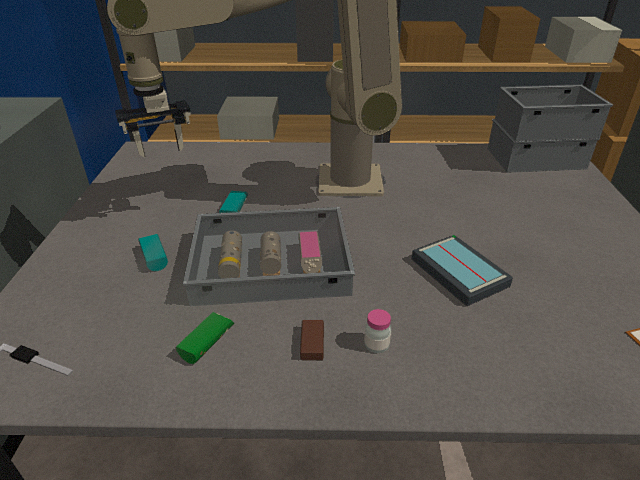

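View pics/side0.png

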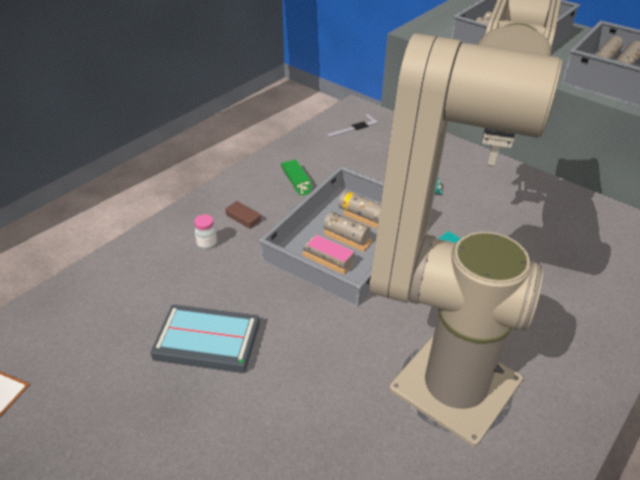

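The scene view shows the pink core at (310,252), with two round cores at (271,253) and (231,253, yellow band). The jar is at (378,332), the stone at (312,340) and the scanner at (460,268). Things that could be taken for the core are green (205,337), turquoise (233,202) and turquoise (152,252). I choose the pink one in the crate. The side view agrees: pink at (330,248), scanner at (207,337).

```bash
cat > h.py <<'E'
import numpy as np,cv2
def deproj(m,d,K,V):
    v,u=np.nonzero(m&(d>0)); z=d[v,u]
    c=np.stack([(u-K[0,2])*z/K[0,0],(v-K[1,2])*z/K[1,1],z,np.ones_like(z)])
    return (np.linalg.inv(V)@c)[:3].T
def plane(m,K,V,h):   # mask pixels onto plane z=h
    v,u=np.nonzero(m); W=np.linalg.inv(V)
    r=W[:3,:3]@np.stack([(u-K[0,2])/K[0,0],(v-K[1,2])/K[1,1],np.ones(len(u))]); o=W[:3,3:]
    return (o+r*(h-o[2])/r[2]).T
def hsv(p,lo,hi): return cv2.inRange(cv2.cvtColor(p,cv2.COLOR_RGB2HSV),np.array(lo),np.array(hi))>0
def rect(P):
    (c,s,a)=cv2.minAreaRect(P[:,:2].astype(np.float32)*1000)
    b=cv2.boxPoints((c,s,a)); e=[b[1]-b[0],b[2]-b[1]]; l=max(e,key=np.linalg.norm)
    return np.round(c,1),np.round(sorted(s),1),round(np.degrees(np.arctan2(l[1],l[0]))%180,1)
def biggest(m,k=1):
    n,L,S,C=cv2.connectedComponentsWithStats(m.astype(np.uint8)); o=np.argsort(-S[1:,4])+1
    return [L==i for i in o[:k]]
E
python3 - <<'E'
from h import *
for c in ['scene','side']:
    f=np.load(c+'0.npz');p,d,K,V=[f[k] for k in 'pdKV']
    print(c,'cam at',np.linalg.inv(V)[:3,3].round(3))
    for n,lo,hi in [('pink',(150,90,80),(176,255,255)),('blue',(88,50,100),(102,200,255))]:
        for m in biggest(hsv(p,lo,hi),2):
            v,u=np.nonzero(m);P=deproj(m,d,K,V)
            print(n,len(u),u.mean().round(),v.mean().round(),'depth:',np.median(P,0).round(4),P.std(0).round(3),rect(P), 'plane:',rect(plane(m,K,V,.053 if n=='pink' else .035)))
    m=hsv(p,(0,120,90),(8,255,255))|hsv(p,(173,120,90),(180,255,255))
    m=biggest(m,1)[0];v,u=np.nonzero(m);print('red',len(u),u.mean(),v.mean(),rect(plane(m,K,V,.035)))
E
```

```text
scene cam at [ 1.527 -0.057  0.822]
pink 441 309.0 244.0 depth: [ 0.4612 -0.1197  0.0533] [0.033 0.014 0.002] (array([ 458.7, -119.8]), array([ 46.2, 121.3]), np.float32(6.8)) plane: (array([ 457. , -119.9]), array([ 46.3, 116.4]), np.float32(6.5))
pink 402 379.0 319.0 depth: [0.772  0.0419 0.0839] [0.019 0.013 0.011] (array([721.2,  47.1]), array([ 52.5, 142.8]), np.float32(171.5)) plane: (array([739.5,  45.5]), array([50.3, 63.8]), np.float32(174.9))
blue 884 454.0 267.0 depth: [0.5288 0.2537 0.0346] [0.045 0.03  0.002] (array([523.6, 250.1]), array([ 58.9, 182.9]), np.float32(30.7)) plane: (array([524., 251.]), array([ 52.3, 180. ]), np.float32(31.0))
blue 815 471.0 260.0 depth: [0.4983 0.3054 0.0346] [0.045 0.029 0.002] (array([492.3, 303.2]), array([ 59. , 181.4]), np.float32(31.9)) plane: (array([493.4, 302.8]), array([ 52. , 179.7]), np.float32(30.2))
red 64 462.40625 263.171875 (array([508. , 276.5]), array([  3.9, 176. ]), np.float32(30.9))
side cam at [-0.257  0.811  1.136]
pink 530 330.0 248.0 depth: [ 0.4546 -0.1186  0.0528] [0.034 0.014 0.002] (array([ 456.2, -118.5]), array([ 51.6, 118.9]), np.float32(5.5)) plane: (array([ 455.1, -118.4]), array([ 46.2, 116.7]), np.float32(6.4))
pink 224 203.0 222.0 depth: [0.7579 0.0472 0.0832] [0.013 0.013 0.004] (array([761. ,  43.9]), array([47.6, 51.8]), np.float32(113.7)) plane: (array([787.6,  26.4]), array([49.3, 61.6]), np.float32(137.0))
blue 1476 202.0 343.0 depth: [0.4891 0.3043 0.0343] [0.045 0.03  0.002] (array([490.5, 304. ]), array([ 58.5, 180.9]), np.float32(31.3)) plane: (array([489.7, 304.7]), array([ 54.1, 179.3]), np.float32(30.7))
blue 1296 210.0 322.0 depth: [0.5218 0.2493 0.0344] [0.045 0.029 0.002] (array([523.8, 250. ]), array([ 62.7, 180.4]), np.float32(32.8)) plane: (array([522.5, 249.7]), array([ 52.6, 179. ]), np.float32(30.6))Traceback (most recent call last):
  File "<stdin>", line 10, in <module>
IndexError: list index out of range
```

```bash
python3 - <<'E'
import cv2,numpy as np
a=cv2.imread('pics/scene0.png')[200:300,260:360];b=cv2.imread('pics/side0.png')[200:300,280:380]
cv2.imwrite('pics/crop1.png',cv2.resize(np.hstack([a,b]),None,fx=4,fy=4,interpolation=cv2.INTER_CUBIC))
E
```

```text
(no output)
```

View pics/crop1.png

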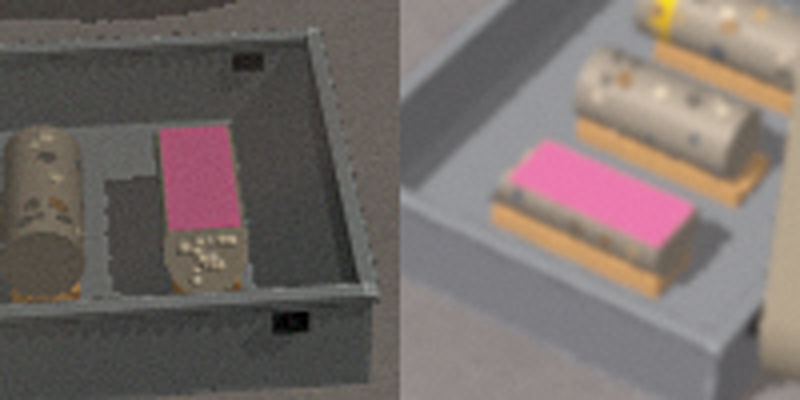

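The crop confirms a flat pink concrete core, with its broken slanted end towards +x (scene about (311,266)) and its square end towards the robot. The grip point is therefore about (461,-119) mm, and the core's axis lies at 6.5°. Next I move to hover above it with the jaws narrowed.

```bash
python3 -m inch '{"travel":[[0.02,-0.016,0],[0.055,-0.045,0],[0.09,-0.073,0],[0.128,-0.104,0],[0.165,-0.134,0],[0.202,-0.164,0],[0.24,-0.195,0],[0.276,-0.225,0],[0.31,-0.252,0],[0.335,-0.273,0]],"spin":[0.03,0.06,0.1,0.14,0.18,0.22,0.26,0.29,0.31,0.312]}' 0.15 60
python3 -m inch '{"travel":[[0.02,-0.02,0],[0.02,-0.02,0],[0.02,-0.02,0]],"spin":[0,0,0]}'
python3 - <<'E'
from plant import robot
s=robot.read_state();print(s['t'],s['tool_pos'],s['orientation'],s['opening'],s['q'])
E
```

```text
t: 1.53
tool_pos: [0.4268, -0.1859, 0.236]
orientation: [3.136, 0.176, 0.001]
force: [0.6, -1.0, 0.7]
opening: 0.0788
gripper_force: 0.0
t: 1.78
tool_pos: [0.4445, -0.1643, 0.2358]
orientation: [3.136, 0.184, 0.0]
force: [-0.2, -0.0, 0.4]
opening: 0.0791
gripper_force: 0.0
1.7833 [ 0.44450203 -0.16428026  0.23578493] [3.13594226e+00 1.84173834e-01 3.08759952e-04] 0.07909657264907742 [-4.62177540e-01 -2.17634686e-01  1.82583482e+00 -1.16313896e-04
  1.53309921e+00  9.91297957e-01]
```

```bash
cat > w.py <<'E'
from plant import robot, optics
from h import *
import sys
from scipy.spatial.transform import Rotation as R
s=robot.read_state(); I=optics.camera_info('wrist');K=np.array(I['camera_matrix']);V=np.array(I['view'])
p,d=optics.read_camera('wrist');cv2.imwrite(f'pics/{sys.argv[1]}.png',p[:,:,::-1])
und=lambda m:None
def pts(m,h=None):
    v,u=np.nonzero(m); a=np.stack([(u-K[0,2])/K[0,0],(v-K[1,2])/K[1,1]]);t=np.linalg.norm(a,axis=0)+1e-9
    r=np.stack([a[0]/t*np.sin(t),a[1]/t*np.sin(t),np.cos(t)]);W=np.linalg.inv(V);o=W[:3,3:]
    if h is None:
        z=d[v,u];k=z>0;return (o+W[:3,:3]@(r/r[2]*z)[:,k]).T
    r=W[:3,:3]@r
    return (o+r*(h-o[2])/r[2]).T
m=biggest(hsv(p,(150,90,80),(176,255,255)),1)[0];v,u=np.nonzero(m)
print('px',u.mean().round(),v.mean().round(),len(u),'depth',np.median(pts(m),0).round(4),rect(pts(m)),'plane',rect(pts(m,.053)))
print('tcp',s['tool_pos'].round(4) if hasattr(s['tool_pos'],'round') else s['tool_pos'])
T=R.from_rotvec(s['orientation']).as_matrix();c=rect(pts(m,.053))[0]/1000;g=c+0.005*T[:2,0]
print('tool x angle',np.degrees(np.arctan2(T[1,0],T[0,0])).round(2),'grip',g.round(4),'shift in tool',(T.T@(np.array([*g,.040])-s['tool_pos'])).round(4))
E
python3 w.py w1
```

```text
Traceback (most recent call last):
  File "w.py", line 15, in <module>
    m=biggest(hsv(p,(150,90,80),(176,255,255)),1)[0];v,u=np.nonzero(m)
      ~~~~~~~~~~~~~~~~~~~~~~~~~~~~~~~~~~~~~~~~~~~^^^
IndexError: list index out of range
```

View pics/w1.png

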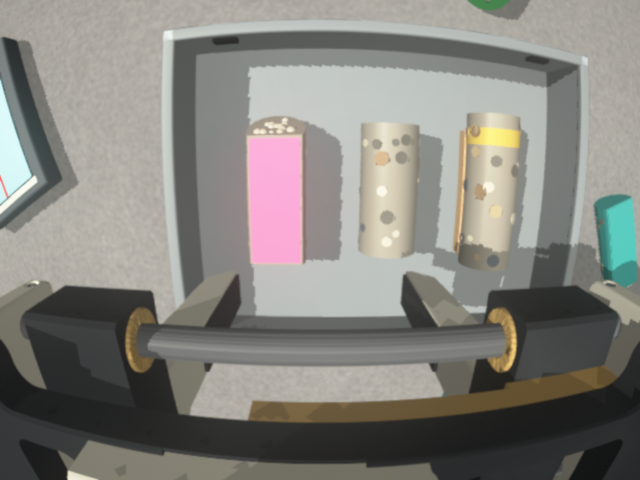

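The wrist view shows the pink core at (277,200), with its slanted end up at (277,127), and the two round cores at (388,190) and (488,190). The pink is paler here, so I loosen the colour threshold.

```bash
sed -i 's/(150,90,80)/(148,50,80)/' w.py; python3 w.py w2
python3 -m inch '{"travel":[[0.005,-0.015,0.01],[0.011,-0.035,0.035],[0.011,-0.044,0.065],[0.011,-0.044,0.085],[0.011,-0.044,0.095],[0.011,-0.044,0.095],[0.011,-0.044,0.095]],"spin":[0,0,0,0,0,0,0]}'; python3 w.py w3
```

```text
px 274.0 199.0 6415 depth [ 0.459  -0.1195  0.0549] (array([ 456.5, -119.4]), array([ 47. , 116.9]), np.float32(6.3)) plane (array([ 456.5, -119.2]), array([ 47.1, 117. ]), np.float32(6.3))
tcp [ 0.444  -0.1653  0.2357]
tool x angle 6.62 grip [ 0.4615 -0.1186] shift in tool [ 0.0228 -0.0444  0.1957]
t: 2.47
tool_pos: [0.4496, -0.1217, 0.141]
orientation: [3.137, 0.176, -0.001]
force: [0.6, -0.2, 1.1]
opening: 0.079
gripper_force: 0.0
px 321.0 232.0 11804 depth [ 0.4617 -0.1191  0.0549] (array([ 456.8, -119.5]), array([ 46.8, 115.9]), np.float32(6.5)) plane (array([ 456.6, -119.6]), array([ 47.1, 116.2]), np.float32(6.4))
tcp [ 0.4496 -0.1217  0.141 ]
tool x angle 6.43 grip [ 0.4616 -0.119 ] shift in tool [ 0.0123 -0.0013  0.101 ]
```

All views agree: the grip point is (461.6,-119) mm and the face height is about 53 mm. I descend and close.

```bash
python3 -m inch '{"travel":[[0.006,-0.001,0.01],[0.012,-0.001,0.03],[0.012,-0.001,0.05],[0.012,-0.001,0.07],[0.012,-0.001,0.085],[0.012,-0.001,0.095],[0.012,-0.001,0.101],[0.012,-0.001,0.101],[0.012,-0.001,0.101],[0.012,-0.001,0.101]],"spin":[0,0,0,0,0,0,0,0,0,0]}'
python3 -m inch '{"travel":[[0,0,0],[0,0,0],[0,0,0],[0,0,0],[0,0,0],[0,0,0],[0,0,0],[0,0,0]],"spin":[0,0,0,0,0,0,0,0]}' 1 60
```

```text
t: 3.35
tool_pos: [0.4627, -0.1188, 0.041]
orientation: [3.136, 0.178, 0.003]
force: [0.3, -0.6, 0.4]
opening: 0.079
gripper_force: 0.0
t: 4.02
tool_pos: [0.4621, -0.1189, 0.0402]
orientation: [3.135, 0.179, 0.001]
force: [0.0, -5.2, 5.6]
opening: 0.0536
gripper_force: 60.0
```

```bash
python3 -m inch '{"travel":[[0,0,-0.003],[0,0,-0.01],[0,0,-0.02],[0,0,-0.035],[0,0,-0.055],[0,0,-0.075],[0,0,-0.095],[0,0,-0.11],[0,0,-0.118],[0,0,-0.12]],"spin":[0,0,0,0,0,0,0,0,0,0]}'
python3 -m inch '{"travel":[[0,0,0],[0,0,0],[0,0,0],[0,0,0]],"spin":[0,0,0,0]}'
python3 - <<'E'
from plant import optics,robot,models
import cv2,numpy as np
from h import *
for c in ['scene','side']:
    p,d=optics.read_camera(c);I=optics.camera_info(c);K,V=np.array(I['camera_matrix']),np.array(I['view'])
    cv2.imwrite(f'pics/{c}1.png',p[:,:,::-1])
    for m in biggest(hsv(p,(148,50,80),(176,255,255)),3):
        P=deproj(m,d,K,V)
        if len(P)<50: continue
        med=np.median(P,0);P=P[np.abs(P[:,2]-med[2])<.012];A=np.c_[P[:,:2]-P[:,:2].mean(0),np.ones(len(P))]
        k=np.linalg.lstsq(A,P[:,2],rcond=None)[0]
        print(c,len(P),P.mean(0).round(3),rect(P),'slope x,y',k[:2].round(3))
print(robot.read_state()['tool_pos'],robot.read_state()['q'])
E
```

```text
t: 4.85
tool_pos: [0.4624, -0.1183, 0.1616]
orientation: [3.136, 0.179, 0.004]
force: [-0.2, -0.0, -6.0]
opening: 0.0534
gripper_force: 60.0
t: 5.18
tool_pos: [0.4608, -0.118, 0.1583]
orientation: [-3.135, -0.179, 0.003]
force: [-0.3, -0.1, -5.7]
opening: 0.0535
gripper_force: 60.0
scene 439 [ 0.458 -0.117  0.171] (array([ 455. , -117.3]), array([ 47.1, 123.3]), np.float32(7.0)) slope x,y [ 0.    -0.007]
scene 391 [0.771 0.041 0.083] (array([767.2,  42.3]), array([49.5, 49.5]), np.float32(22.8)) slope x,y [-0.107  0.013]
side 343 [ 0.429 -0.119  0.171] (array([ 432.6, -120.1]), array([53.6, 73.5]), np.float32(3.1)) slope x,y [-0.004  0.027]
side 234 [0.76  0.046 0.083] (array([762.7,  44.3]), array([48.4, 53. ]), np.float32(139.9)) slope x,y [ 0.064 -0.071]
[ 0.46111466 -0.11807356  0.15877007] [-3.58499272e-01 -1.59283948e-01  1.91687581e+00  6.77913746e-05
  1.38556164e+00  1.09853021e+00]
```

The core is held level, with its underside at about 133 mm. Scanner centre is about (507.5,276.7) mm and the red line is at 30.7°. I carry it there with smooth ramps.

```bash
python3 -m inch '{"travel":[[0.001,-0.004,0],[0.003,-0.013,0],[0.006,-0.028,0],[0.011,-0.048,0],[0.016,-0.07,0],[0.021,-0.092,0],[0.026,-0.115,0],[0.031,-0.138,0],[0.036,-0.16,0],[0.041,-0.182,0]],"spin":[0,0,0,0,0,0,0,0,0,0]}'
python3 -m inch '{"travel":[[0.005,-0.022,0],[0.01,-0.044,0],[0.015,-0.066,0],[0.02,-0.088,0],[0.025,-0.11,0],[0.03,-0.132,0],[0.035,-0.154,0],[0.039,-0.172,0],[0.042,-0.186,0],[0.044,-0.194,0]],"spin":[-0.02,-0.06,-0.11,-0.17,-0.23,-0.29,-0.34,-0.38,-0.41,-0.422]}'
python3 -m inch '{"travel":[[0,0,0],[0,0,0],[0,0,0],[0,0,0]],"spin":[0,0,0,0]}'
cat > c.py <<'E'
from plant import optics,robot
from h import *
from scipy.spatial.transform import Rotation as R
for c in ['scene','side']:
    p,d=optics.read_camera(c);I=optics.camera_info(c);K,V=np.array(I['camera_matrix']),np.array(I['view'])
    cv2.imwrite(f'pics/{c}2.png',p[:,:,::-1])
    for m in biggest(hsv(p,(148,50,80),(176,255,255)),3):
        P=deproj(m,d,K,V)
        if len(P)<50: continue
        med=np.median(P,0);P=P[np.abs(P[:,2]-med[2])<.012];A=np.c_[P[:,:2]-P[:,:2].mean(0),np.ones(len(P))]
        k=np.linalg.lstsq(A,P[:,2],rcond=None)[0]
        print(c,len(P),P.mean(0).round(3),rect(P),'slope',k[:2].round(3))
s=robot.read_state();T=R.from_rotvec(s['orientation']).as_matrix()
print(s['t'],s['tool_pos'],np.degrees(np.arctan2(T[1,0],T[0,0])).round(2),'shift',(T.T@(np.array([.5036,.2744,.16])-s['tool_pos'])).round(4))
E
python3 c.py
```

```text
t: 6.12
tool_pos: [0.4814, 0.0692, 0.1597]
orientation: [-3.136, -0.179, -0.0]
force: [0.6, -0.4, -5.8]
opening: 0.053
gripper_force: 60.0
t: 6.95
tool_pos: [0.5029, 0.2671, 0.1595]
orientation: [-3.028, -0.836, 0.0]
force: [-0.4, -0.2, -5.4]
opening: 0.0537
gripper_force: 60.0
t: 7.28
tool_pos: [0.5034, 0.264, 0.1596]
orientation: [3.03, 0.829, -0.0]
force: [0.8, 0.1, -5.7]
opening: 0.0534
gripper_force: 60.0
scene 391 [0.771 0.041 0.083] (array([766.8,  41.6]), array([48.4, 49.9]), np.float32(13.3)) slope [-0.116  0.019]
scene 303 [0.518 0.276 0.172] (array([512.9, 271.2]), array([50.5, 83.3]), np.float32(30.6)) slope [ 0.005 -0.015]
side 424 [0.47  0.248 0.172] (array([472.6, 248.2]), array([51.8, 60.3]), np.float32(24.7)) slope [0.003 0.   ]
7.3833 [0.50348728 0.26411015 0.15970493] 30.62 shift [ 0.0053 -0.0088 -0.0003]
```

View pics/scene2.png

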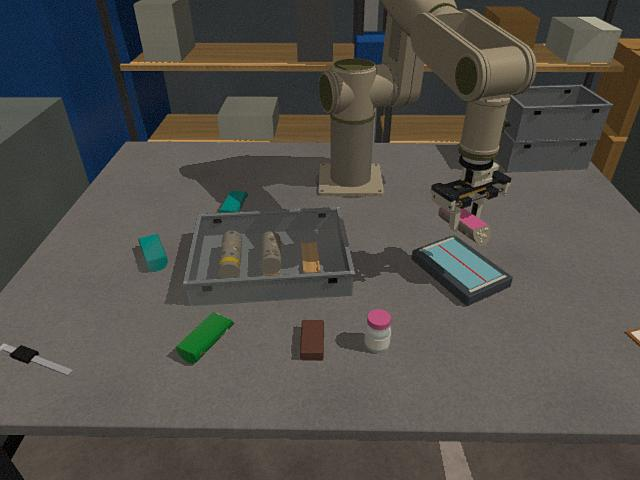

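The picture shows the core held level over the scanner at (465,225), in line with the glass, with everything else in place. I shift it the last centimetre and hold.

```bash
python3 -m inch '{"travel":[[0.001,-0.002,0],[0.003,-0.005,0],[0.005,-0.008,0],[0.005,-0.009,0],[0.005,-0.009,0],[0.005,-0.009,0],[0.005,-0.009,0],[0.005,-0.009,0],[0.005,-0.009,0],[0.005,-0.009,0]],"spin":[0,0,0,0,0,0,0,0,0,0]}'
for i in 1 2 3 4; do python3 -m inch '{"travel":[[0,0,0],[0,0,0],[0,0,0],[0,0,0],[0,0,0],[0,0,0],[0,0,0],[0,0,0],[0,0,0],[0,0,0]],"spin":[0,0,0,0,0,0,0,0,0,0]}' | head -2; done; python3 c.py
```

```text
t: 8.22
tool_pos: [0.5031, 0.2752, 0.1597]
orientation: [-3.03, -0.832, -0.0]
force: [0.7, 0.2, -6.4]
opening: 0.0532
gripper_force: 60.0
t: 9.05
tool_pos: [0.5031, 0.2752, 0.1596]
t: 9.88
tool_pos: [0.5031, 0.2752, 0.1596]
t: 10.72
tool_pos: [0.5031, 0.2752, 0.1596]
t: 11.55
tool_pos: [0.5031, 0.2752, 0.1596]
scene 390 [0.771 0.041 0.083] (array([766.9,  41.7]), array([49.5, 51.5]), np.float32(148.2)) slope [-0.102  0.009]
scene 303 [0.518 0.288 0.173] (array([514.2, 281.7]), array([53.9, 84.2]), np.float32(31.5)) slope [ 0.018 -0.03 ]
side 438 [0.47  0.259 0.172] (array([473.1, 259.1]), array([54.5, 61.6]), np.float32(32.3)) slope [-0.007 -0.004]
11.65 [0.50306378 0.27523666 0.15963928] 30.7 shift [ 0.      0.001  -0.0004]
```

```bash
python3 -m inch '{"travel":[[0,0,0],[0,0,0],[0,0,0],[0,0,0],[0,0,0],[0,0,0],[0,0,0],[0,0,0],[0,0,0],[0,0,0]],"spin":[0,0,0,0,0,0,0,0,0,0]}'; python3 -c "
from plant import close_job; print(close_job())"
```

```text
t: 12.48
tool_pos: [0.5031, 0.2752, 0.1596]
orientation: [3.029, 0.832, -0.0]
force: [-0.9, 0.0, -5.9]
opening: 0.0534
gripper_force: 60.0
the job is handed in; nothing more can be done
None
```

The pink-faced core was held level and still about 10 cm above the scanner glass, centred and along the red line, for over four seconds. I then handed the job in with it still gripped at 12.5 s of the 53 s limit; no verdict was returned.

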